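# Hold the pump's sprung roller arm open with the push stick

## Task

Lift the T-shaped push stick out of the bin by its bar and use its flat crosspiece to push the roller of the pump's sprung arm back, well past the click of its pawl. Finish while holding it there, the stick gripped, level, touching only the roller and keeping the arm open. Never touch the arm with the gripper, leave the bottle and beaker where they are, and leave the spare roller in the bin.

Things in the scene. Friction and masses are not known exactly. Their poses are not given: they have to be found in the camera images.
- stick_center (a point): Centre of the loose white plastic push stick, the only T-shaped thing (130 x 60 x 44 mm tall, 140 g), half-way up. Its bar along x, 28 mm wide in y, is gripped here; the crosspiece (12 mm thick, 60 mm wide, 44 mm tall) is at the +x end, its flat front 65 mm ahead of this point, the bar's end 65 mm behind. Lies in the bin, z up, crosspiece pointing away from the robot within 30 degrees.
- bin: Fixed grey open bin, 250 mm (x) by 190 mm (y), rim 40 mm above the bench, walls and floor 4 mm; origin under its centre on the bench. It stands to the left or to the right of the middle, the pump on the other side.
- pump: Fixed pump, lying on the bench: base plate 230 mm (x) by 200 mm (y) by 12 mm, origin under the plate's centre on the bench. A white housing, 82 mm high, fills its far (+x) side from x = 38 mm on; the near side is open. All pushing is along the pump's own +x, towards the housing.
- pivot (a point): On the axis of the sprung arm's pivot post (18 mm thick, 62 mm high), 62 mm above the bench, at x = -20, y = -55 mm in the pump's frame. Its axes are the pump's.
- roller (a point): Centre of the upright grey roller at the end of the sprung arm, 62 mm above the bench: 28 mm diameter, 27 to 97 mm above the bench, 110 mm from the pivot, above the arm's flat bar (top at 24 mm). Its y points from pivot to roller: at rest the pump's +y leaning 0.29 rad to its -x. Pushed, it swings on an arc to the pump's +x, 63 mm in all. Push it with the crosspiece at this height.
- tensioner (a joint): Angle of the sprung arm, rad: 0 at rest, grows as the roller is pushed to the pump's +x (clockwise from above); hard stop at 0.58. Its tooth meets the pawl at 0.24, tops it at 0.34 and the pawl has snapped shut behind it by 0.44: the click. It does not lock: let go, the arm springs back to 0. Push: 2 to 3 N at first, 5 to 7 N near 0.28, a dip to 3 N near 0.4, about 7 N at 0.51. Aim for about 0.51.
- spare: Spare grey roller, loose, upright in the bin near its -x end, 28 mm in diameter, 40 mm tall; origin at the centre of its underside. To be left in the bin.
- reagent: White plastic bottle, 68 mm in diameter, 160 mm tall, standing beyond the work; origin at the centre of its underside. To be left alone.
- beaker: Glass beaker, 64 mm in diameter, 75 mm tall, standing between the robot and the work; origin at the centre of its underside. To be left alone.
There are look-alikes about, which are no part of the job. Of the things that look like the spare, the smallest one is meant.

How it is judged (in metres and radians):
On the way, in this order (a step that is already met when the one before it is completed fails the run):
1. the push stick is gripped and lifted clear of the bin (height (world z) of stick_center above 0.07 m and contact force between the fingers and stick above 1 N), for 0.2 s.
2. the stick presses the roller and the arm is past the pawl's click (value of joint tensioner above 0.44 rad and contact force between stick and tensioner_c2 above 1 N), for 0.2 s.
At the end, for the whole second after the job is handed in: Arm at rest beyond 0.44 rad (past the click); the gripped stick presses its roller with over 1 N, upright within 20 degrees, its centre over 50 mm above the bench, clear of plate and arm bar; the spare roller is in the bin (all of step 2 and velocity of joint tensioner between -0.1 and 0.1 rad/s and contact force between the fingers and stick above 1 N and height (world z) of stick_center above 0.05 m and angle between stick's own z axis and vertical below 0.35 rad and contact force between stick and tensioner_c1 below 0.5 N and height (world z) of spare below 0.03 m); the arm keeps its last pose, push and grip.
It fails at once if the robot touches the sprung arm itself (contact force between any of the fingers, the arm and tensioner above 0.5 N).
It fails at once if the bottle or the beaker is shifted by more than 30 mm or tipped (distance of any of reagent, beaker from where it was at the start of the episode above 0.03 m or angle between any of reagent, beaker's own z axis and vertical above 0.5 rad).
It fails at once if the spare roller is taken out of the bin (height (world z) of spare above 0.07 m).
It also fails if it takes over 45 s, if anything falls off the work surface, if the arm or the gripper's body presses on something with over 40 N, if the wrist force passes 120 N, or if a joint passes its speed limit or range.

## Robot

A 6-joint arm with a two-finger parallel gripper is mounted at the origin on the work surface. World frame = base frame: x ahead of the robot, y to its left, z up, the work surface at z = 0. Lengths are in m, angles in degrees, forces in N, time in s.
With the tool pointing down it reaches from about 0.375 to 0.975 m from the base axis. Payload 3.8 kg.
Tool frame: the origin (TCP) lies at the very end of the fingers, on their centre line; the grasp point (between the pads) lies 19 mm behind it; x points along the fingers, y is the direction in which the jaws open and shut, and the axes are right-handed (so a half turn about x gives the same grasp; the last joint's range is limited). The gripper opens to 88 mm and grips with 3 to 60 N. Pads are 18 mm wide; open, the fingers measure 123 mm over their backs; the gripper's body (75 mm by 187 mm) begins 45 mm behind the grasp point.
Start: joints at [-77.917, 15.12, 91.902, -0, 72.978, -2.114], TCP at [0.166, -0.654, 0.239] pointing down, gripper open.
Joint ranges: [-150.88, 150.88], [-54.13, 125.18], [17.81, 147.31], [-75.09, 255.09], [0, 152.58], [-146.25, 146.25]. Speed limits (degrees/s): [147.25, 147.25, 180, 180, 180, 180].

## Interface

Orientations are given as [roll, pitch, yaw] about the fixed x, y, z axes, in that order (R = Rz(yaw) Ry(pitch) Rx(roll)).
In Python, from bench import status, read_camera, camera_params, r gives the robot as it stands.
- The arm moves only by the shell command python3 -m jog 'ROWS' [FORCE]. ROWS is JSON, a list of rows, each a list of 3 entries, a list of its own where there are three numbers: the shift along the tool's x, y, z in cm, then the turn about the tool's x in rad, then the opening, from 0 (shut) to 1 (fully open). In form: [[[tx, ty, tz], spin, jaw], ...]. A call has 1 to 12 rows; each row is the pose to reach, as a shift and turn from the pose measured when the call began, along the tool's axes at that moment; what a row does not reach only later rows make up. A row lasts 1/10 s, in which the tool goes at most 50 mm and 8.59 degrees, less where a joint would pass 70% of its speed; a pose out of reach is approached as far as the arm can. A call with a gripper value outside its range is refused whole. The fingers move at their own pace and stop on an object; FORCE is the grip in N (left out, the last holds). Time passes only in rows, so rows that repeat a pose let the fingers close. It gives the time, the measured TCP pose, the force and the opening at its end, in the units of the state.
- status.read_state(): the state, without advancing time (a new reading comes with each control period).
- read_camera(name): name is "side" or "top" or "wrist"; returns the picture (384x512x3 uint8, blue, green, red); there is no depth.
- camera_params(name): a dict with "fx", "fy", "cx", "cy" (pixels), "extrinsics" (4x4, takes a point from camera to world coordinates). Camera axes: x right, y up, looking along -z (the intrinsics and any distortion apply to the point x, -y, -z); pixel columns grow to the right and rows downward; lengths in m; the calibration is good to about 2 mm. The wrist camera is an equidistant fisheye: a pixel r from the principal point sees the ray r / f radians off the axis. A picture is of the moment at which its call begins: read the wrist's pose just before it. camera_params takes no time and is no camera call; for the wrist camera it gives the pose at the moment of the call.
- r.sign_off(): hands the job in, once; it reports no verdict.
The state is a dict: "t": time; "joint_pos": joint angles; "qvel": joint speeds; "tau": joint torques, N m; "ee_pos": TCP position; "ee_rot": TCP orientation; "ft_force": force on the tool from outside, world axes, zero at the start; "wrist_torque": the same for the moment, N m; "width": finger opening in m.
Only numpy, scipy, OpenCV 4.12 (cv2) and the standard library are available. Lean on these libraries where they do the work, as an engineer would, in place of code of your own. Each camera call takes 0.05 s, during which the arm holds its last target. There are 200 camera calls.

## Working session

There is one attempt and no reset: what is moved stays moved. The work goes in short steps, Python scripts to look and compute and a shell command to move; the robot and the scene stay as the last step left them, time stands still between calls to the robot, and variables do not carry over. Pictures are saved under pics/ and viewed, about 8 in all and at most 12, crops included, and the job is handed in when it is done.

```bash
mkdir -p pics; ls; python3 - <<'E'
from bench import status, read_camera, camera_params, r
import cv2,numpy as np
print(status.read_state())
for n in ("top","side"):
    im=read_camera(n); cv2.imwrite(f"pics/{n}0.png",im)
    p=camera_params(n); print(n,{k:(np.round(v,4).tolist() if k=="extrinsics" else v) for k,v in p.items()})
a=cv2.imread("pics/top0.png"); cv2.imwrite("pics/top0b.png",cv2.resize(a,(800,600),interpolation=cv2.INTER_CUBIC))
E
```

```text
pics
{'t': 0.0, 'joint_pos': array([-7.79153928e+01,  1.51673293e+01,  9.19793417e+01,  4.26055106e-04,
        7.29776302e+01, -2.11429439e+00]), 'qvel': array([-0.04771037, -0.00173065, -0.00840122, -0.02694186, -0.13287835,
        0.0241865 ]), 'tau': array([-7.27165188e-04, -5.02115428e+01, -3.56872952e+01,  7.26027670e-02,
        2.94083124e-02, -1.84583682e-04]), 'ee_pos': array([ 0.16542342, -0.65369622,  0.23742754]), 'ee_rot': array([-92.30195226,  89.87569815, 101.89682415]), 'ft_force': array([-0.26268383,  0.04337195, -0.66422446]), 'wrist_torque': array([0.01183539, 0.01243936, 0.00487368]), 'width': 0.08832806184604546}
top {'fx': 436.3109673434868, 'fy': 436.3109673434868, 'cx': 256.19790195690047, 'cy': 197.2879873904401, 'extrinsics': [[-0.0141, 0.9947, -0.1019, 0.4904], [-0.9992, -0.0177, -0.035, -0.0275], [-0.0366, 0.1013, 0.9942, 0.9606], [0.0, 0.0, 0.0, 1.0]]}
side {'fx': 485.80658311375055, 'fy': 485.80658311375055, 'cx': 254.75799020154005, 'cy': 186.16044414463397, 'extrinsics': [[-0.9564, 0.1456, -0.2532, 0.3611], [-0.2917, -0.5197, 0.803, 0.7329], [-0.0147, 0.8419, 0.5395, 0.5815], [0.0, 0.0, 0.0, 1.0]]}
```

View pics/top0b.png

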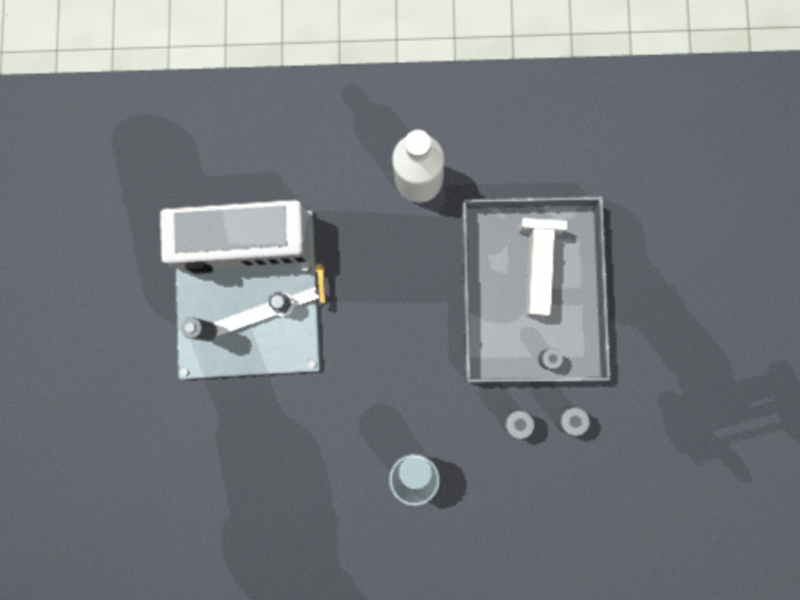

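View pics/side0.png

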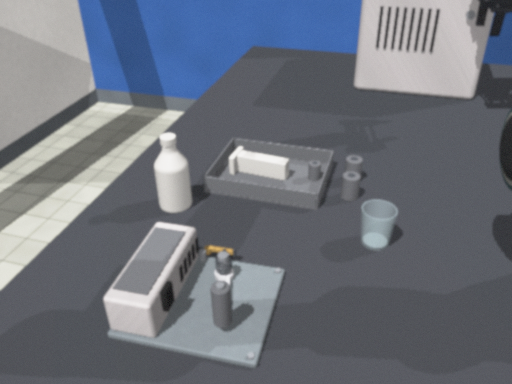

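The top picture (×1.56) shows the bin on the right with the white T stick at (541,265). Its crosspiece is at (544,224), far from the robot. Spare candidates are the small roller in the bin at (553,358) and two larger ones outside at (520,425) and (575,422). The one in the bin is smallest and is where the description puts it. The pump is on the left, with its pivot post at (280,302), roller at (198,328), bottle at (418,165) and beaker at (414,480). Next come enlarged crops.

```bash
python3 - <<'E'
import cv2,numpy as np
a=cv2.imread("pics/top0.png")
c=a[122:250,296:392]; d=a[122:250,98:216]
s=4
out=np.hstack([cv2.resize(c,None,fx=s,fy=s,interpolation=cv2.INTER_CUBIC),cv2.resize(d[:, :],None,fx=s*0.85,fy=s,interpolation=cv2.INTER_CUBIC)])
out=np.hstack([cv2.resize(c,None,fx=3.7,fy=3.7,interpolation=cv2.INTER_CUBIC),cv2.resize(d,None,fx=3.7,fy=3.7,interpolation=cv2.INTER_CUBIC)])
print(out.shape, c.shape[1]*3.7)
cv2.imwrite("pics/crop0.png",out)
E
```

```text
(474, 792, 3) 355.20000000000005
```

View pics/crop0.png

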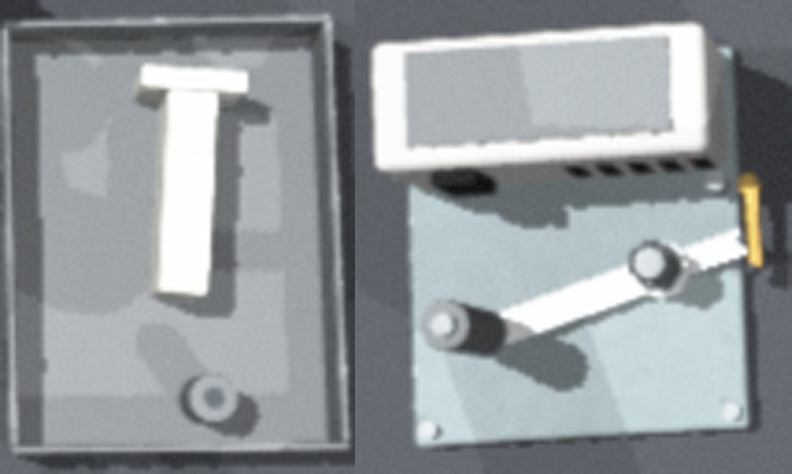

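The crop shows the stick's crosspiece front edge from (143,66) to (248,71) and its bar's near end from (155,291) to (207,295). The spare in the bin is at (213,398) and is clearly the smallest. On the pump, the roller top is at (442,323), the pivot top at (652,262), and the plate's near corners at (416,445) and (750,428).

```bash
cat > h.py <<'E'
import numpy as np
from bench import camera_params
def ray(n,u,v,z,p=None):
    p=p or camera_params(n); E=np.array(p["extrinsics"])
    d=E[:3,:3]@np.array([(u-p["cx"])/p["fx"],-(v-p["cy"])/p["fy"],-1]); o=E[:3,3]
    return o+d*(z-o[2])/d[2]
def proj(n,P):
    p=camera_params(n);E=np.array(p["extrinsics"]);q=E[:3,:3].T@(np.array(P)-E[:3,3])
    return p["cx"]+p["fx"]*q[0]/-q[2], p["cy"]-p["fy"]*q[1]/-q[2]
E
python3 - <<'E'
from h import *
L=lambda X,Y,z: ray("top",296+X/3.7,122+Y/3.7,z)
R=lambda X,Y,z: ray("top",98+(X-355.2)/3.7,122+Y/3.7,z)
np.set_printoptions(precision=4,suppress=True)
f1,f2=L(143,66,.048),L(248,71,.048); b1,b2=L(155,291,.048),L(207,295,.048)
f=(f1+f2)/2;b=(b1+b2)/2;d=f-b
print("stick front",f,"back",b,"len",np.linalg.norm(d),"yaw",np.degrees(np.arctan2(d[1],d[0])),"crossyaw",np.degrees(np.arctan2(*(f1-f2)[:2]))*-1,"center",(f+b)/2, np.linalg.norm(f1-f2),np.linalg.norm(b1-b2))
print("spare",L(213,398,.044))
for q in ((5,22),(330,15),(350,450),(13,455)): print("rim",L(*q,.04))
ro,pi=R(442,323,.097),R(652,262,.062)
e=ro-pi; print("roller",ro,"pivot",pi,np.hypot(*e[:2]),"armdir",np.degrees(np.arctan2(e[1],e[0])),"pump yaw",np.degrees(np.arctan2(e[1],e[0]))-90-np.degrees(.29))
a,b,c=R(416,445,.012),R(750,428,.012),R(733,50,.012)
print("plate",a,b,c,"yaw",np.degrees(np.arctan2(-(a-b)[0],(a-b)[1])),np.degrees(np.arctan2((c-b)[1],(c-b)[0])),"center",(a+c)/2)
print("beaker",ray("top",414/1.5625,480/1.5625,.0375),"bottle",ray("top",418/1.5625,140/1.5625,.16))
E
```

```text
stick front [ 0.7012 -0.193   0.048 ] back [ 0.5725 -0.1804  0.048 ] len 0.12931264267239168 yaw -5.615304348810737 crossyaw -4.098060823496933 center [ 0.6368 -0.1867  0.048 ] 0.05963201384319205 0.029171356899126578
spare [ 0.5133 -0.1969  0.044 ]
rim [ 0.733  -0.0857  0.04  ]
rim [ 0.7327 -0.2727  0.04  ]
rim [ 0.4831 -0.2729  0.04  ]
rim [ 0.4829 -0.0843  0.04  ]
roller [0.5595 0.274  0.097 ] pivot [0.5948 0.1669 0.062 ] 0.11274220226561793 armdir 108.24564807090152 pump yaw 1.6298720121076506
plate [0.4941 0.318  0.012 ] [0.5013 0.1193 0.012 ] [0.7283 0.1291 0.012 ] yaw 2.0638424785551823 2.4803725489866224 center [0.6112 0.2235 0.012 ]
beaker [ 0.3557 -0.0099  0.0375] bottle [ 0.7768 -0.0236  0.16  ]
```

```bash
cat >> h.py <<'E'
from scipy.spatial.transform import Rotation as Ro
from bench import status
def go(P,yaw):
    "shift (cm, tool axes) and spin (rad) to bring TCP to P with jaws along y of a frame turned by yaw deg"
    s=status.read_state(); R=Ro.from_euler("xyz",s["ee_rot"],degrees=True).as_matrix()
    y=R[:,1]; cur=np.degrees(np.arctan2(y[1],y[0]))
    dl=(yaw+90-cur+90)%180-90           # world yaw change
    print("t",round(s["t"],2),"tcp",s["ee_pos"].round(4),"toolx",R[:,0].round(4),"jaw yaw",round(cur,2),"j",s["joint_pos"].round(1),"w",round(s["width"],4),"ft",s["ft_force"].round(2))
    print("shift cm",(R.T@(np.array(P)-s["ee_pos"])*100).round(2),"spin",round(-np.radians(dl),3))
E
python3 -c "
from h import *
go([.637,-.187,.16],-5)"
```

```text
t 0.1 tcp [ 0.1654 -0.6538  0.2375] toolx [-4.0e-04  1.9e-03 -1.0e+00] jaw yaw -75.8 j [-77.9  15.2  92.   -0.   73.   -2.1] w 0.0879 ft [-0.08 -0.15 -0.31]
shift cm [  7.82 -33.67 -57.17] spin 0.335
```

```bash
python3 -m jog '[[[1,-3,-5],0.03,1],[[2,-6,-10],0.06,1],[[3,-9,-15],0.1,1],[[4,-12,-20],0.14,1],[[5,-15,-25],0.18,1],[[6,-18,-30],0.22,1],[[7,-21,-35],0.26,1],[[7.8,-24,-40],0.3,1],[[7.8,-27,-45],0.335,1],[[7.8,-30,-50],0.335,1],[[7.8,-32,-54],0.335,1],[[7.8,-33.7,-57.2],0.335,1]]' 40
python3 -c "
from h import *
go([.637,-.187,.11],-5)
from bench import read_camera
import cv2
cv2.imwrite('pics/w1.png',cv2.resize(read_camera('wrist'),(800,600)))
"
```

```text
t: 1.3
ee_pos: [0.5867, -0.2329, 0.1611]
ee_rot: [-52.0, 89.8, 123.0]
ft_force: [0.7, -1.4, 0.1]
width: 0.0881
t 1.3 tcp [ 0.5867 -0.2329  0.1611] toolx [-0.0015  0.0023 -1.    ] jaw yaw -94.99 j [-2.40e+01  1.38e+01  1.02e+02  1.00e-01  6.43e+01  7.10e+01] w 0.0881 ft [ 0.74 -1.44  0.13]
shift cm [ 5.11 -5.   -4.62] spin 0.0
```

View pics/w1.png

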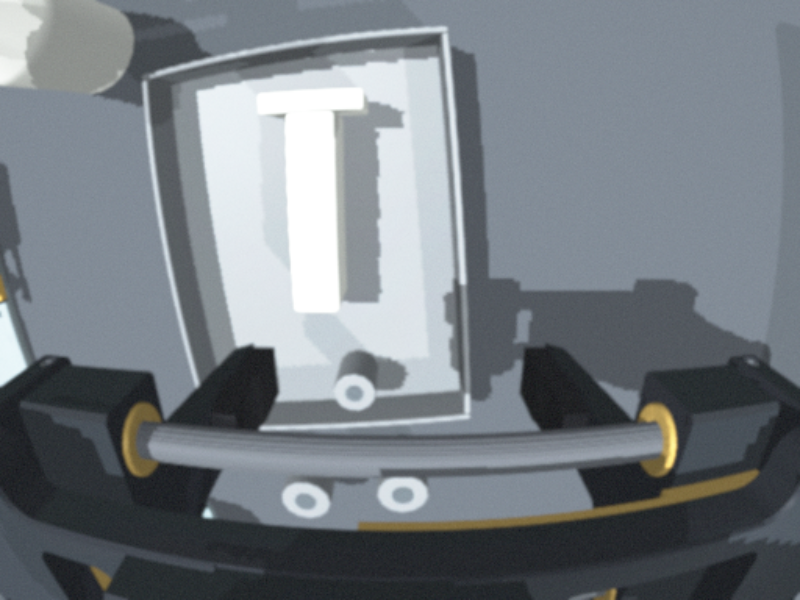

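The wrist view shows the T stick lined up with the jaws, crosspiece front edge around (312,92) and bar end around (317,311). The spare is at (356,390). I'll cross-check the stick position from this picture, then move over it.

```bash
cat >> h.py <<'E'
def wray(u,v,z):
    p=camera_params("wrist");E=np.array(p["extrinsics"])
    x,y=(u-p["cx"])/p["fx"],(v-p["cy"])/p["fy"];t=np.hypot(x,y)
    d=E[:3,:3]@np.array([np.sin(t)*x/t,-np.sin(t)*y/t,-np.cos(t)])
    return E[:3,3]+d*(z-E[2,3])/d[2]
E
python3 -c "
from h import *
k=1.5625
F=wray(312/k,91/k,.048);B=wray(317/k,311/k,.048);d=F-B
print(F,B,(F+B)/2,np.degrees(np.arctan2(d[1],d[0])),np.linalg.norm(d))"
python3 -m jog '[[[2.5,-2.5,-2.3],0,1],[[5,-4.5,-4.5],0,1],[[5,-5,-4.6],0,1],[[5,-5,-4.6],0,1],[[5,-5,-4.6],0,1]]'
python3 -c "
from h import *
go([.637,-.187,.011],-5)"
```

```text
[ 0.70588172 -0.18961087  0.048     ] [ 0.57816066 -0.17770378  0.048     ] [ 0.64202119 -0.18365732  0.048     ] -5.3261331289716685 0.1282748965186088
t: 1.85
ee_pos: [0.6419, -0.1822, 0.1125]
ee_rot: [-122.4, 89.6, 52.8]
ft_force: [-0.3, -0.2, 0.6]
width: 0.0883
t 1.85 tcp [ 0.6419 -0.1822  0.1125] toolx [ 0.0039  0.0051 -1.    ] jaw yaw -94.83 j [-18.2  19.9  99.7   0.4  60.3  76.5] w 0.0883 ft [-0.25 -0.2   0.56]
shift cm [10.15  0.57  0.48] spin 0.003
```

```bash
python3 -m jog '[[[2.5,0.4,0.3],0,1],[[5,0.4,0.3],0,1],[[7,0.4,0.3],0,1],[[8.5,0.4,0.3],0,1],[[9.5,0.4,0.3],0,1],[[10,0.4,0.3],0,1],[[10,0.4,0.3],0,1],[[10,0.4,0.3],0,1]]'
python3 -c "
from h import *
go([.639,-.185,.011],-5)"
```

```text
t: 2.65
ee_pos: [0.6396, -0.1858, 0.0134]
ee_rot: [-134.4, 89.6, 40.8]
ft_force: [-0.3, -0.4, -0.2]
width: 0.0882
t 2.65 tcp [ 0.6396 -0.1858  0.0134] toolx [ 0.0053  0.0046 -1.    ] jaw yaw -94.83 j [-18.5  26.1 102.9   0.4  50.7  76. ] w 0.0882 ft [-0.26 -0.41 -0.15]
shift cm [ 0.24 -0.07  0.07] spin 0.003
```

```bash
python3 -m jog '[[[0,0,0],0,0.5],[[0,0,0],0,0.2],[[0,0,0],0,0.2],[[0,0,0],0,0.2],[[0,0,0],0,0.2],[[0,0,0],0,0.2],[[0,0,0],0,0.2],[[0,0,0],0,0.2],[[0,0,0],0,0.2],[[0,0,0],0,0.2]]' 40
python3 -c "
from h import *
go([.639,-.185,.12],-5)"
```

```text
t: 3.65
ee_pos: [0.6396, -0.1859, 0.0133]
ee_rot: [-134.0, 89.6, 41.2]
ft_force: [0.4, -0.8, 0.4]
width: 0.0273
t 3.65 tcp [ 0.6396 -0.1859  0.0133] toolx [ 0.0051  0.0045 -1.    ] jaw yaw -94.83 j [-18.5  26.1 102.9   0.4  50.7  76. ] w 0.0273 ft [ 0.37 -0.84  0.35]
shift cm [-1.067e+01 -1.300e-01  1.000e-02] spin 0.003
```

```bash
python3 -m jog '[[[-1,0,0],0,0.2],[[-3,0,0],0,0.2],[[-5.5,0,0],0,0.2],[[-8,0,0],0,0.2],[[-10.5,0,0],0,0.2],[[-12.5,0,0],0,0.2],[[-13.5,0,0],0,0.2],[[-14,0,0],0,0.2],[[-14,0,0],0,0.2],[[-14,0,0],0,0.2],[[-14,0,0],0,0.2]]'
python3 -c "
from h import *
go([.46,.27,.155],2)"
```

```text
t: 4.75
ee_pos: [0.6379, -0.1862, 0.1517]
ee_rot: [-110.7, 89.7, 64.4]
ft_force: [-0.2, 0.1, -1.0]
width: 0.0277
t 4.75 tcp [ 0.6379 -0.1862  0.1517] toolx [ 0.0026  0.0054 -1.    ] jaw yaw -94.83 j [-18.6  17.6  98.2   0.4  64.1  76.1] w 0.0277 ft [-0.19  0.13 -1.  ]
shift cm [ -0.13 -43.96  21.57] spin -0.119
```

```bash
python3 -m jog '[[[0,-1.5,1],-0.01,0.2],[[0,-4,2.5],-0.02,0.2],[[0,-7.5,4],-0.03,0.2],[[0,-11,6],-0.04,0.2],[[0,-15,8],-0.05,0.2],[[0,-19,10],-0.06,0.2],[[0,-23,12],-0.07,0.2],[[0,-27,14],-0.08,0.2],[[0,-31,16],-0.09,0.2],[[0,-34,17.5],-0.1,0.2],[[0,-36.5,18.5],-0.11,0.2],[[0,-38,19],-0.119,0.2]]'
python3 -c "
from h import *
go([.46,.27,.155],2)"
```

```text
t: 5.95
ee_pos: [0.479, 0.2102, 0.1525]
ee_rot: [-101.9, 89.7, 80.2]
ft_force: [0.1, 0.0, -1.1]
width: 0.0275
t 5.95 tcp [0.479  0.2102 0.1525] toolx [ 9.0e-04  5.3e-03 -1.0e+00] jaw yaw -87.88 j [ 20.8   2.7 115.7   0.3  61.5 108.5] w 0.0275 ft [ 0.13  0.04 -1.08]
shift cm [-0.22 -6.04  1.67] spin 0.002
```

```bash
python3 -m jog '[[[0,-2,0.5],0,0.2],[[0,-4,1.2],0,0.2],[[0,-5.5,1.6],0,0.2],[[0,-6,1.7],0,0.2],[[0,-6,1.7],0,0.2],[[0,-6,1.7],0,0.2],[[0,-6,1.7],0,0.2]]'
python3 - <<'E'
from h import *
from bench import read_camera
import cv2
go([.46,.27,.155],2)
a=read_camera("top")[100:260,80:230]; b=read_camera("side")[150:384,60:340]
a=cv2.resize(a,(375,400),interpolation=cv2.INTER_CUBIC); b=cv2.resize(b,(420,351),interpolation=cv2.INTER_CUBIC)
o=np.zeros((400,795,3),np.uint8); o[:,:375]=a; o[:351,375:]=b
cv2.imwrite("pics/pre.png",o)
E
```

```text
t: 6.65
ee_pos: [0.46, 0.2688, 0.1527]
ee_rot: [-101.9, 89.7, 80.2]
ft_force: [0.8, 0.3, -1.5]
width: 0.0274
t 6.65 tcp [0.46   0.2688 0.1527] toolx [ 8.0e-04  4.9e-03 -1.0e+00] jaw yaw -87.93 j [ 27.5   3.7 114.6   0.3  61.5 115.3] w 0.0274 ft [ 0.79  0.27 -1.46]
shift cm [-0.23 -0.12 -0.  ] spin 0.001
```

View pics/pre.png

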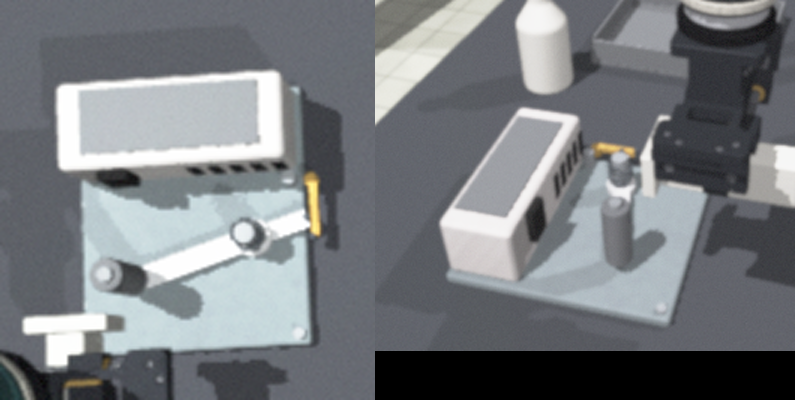

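The stick is gripped, level, and square to the pump. In the top crop its front edge runs from (23,318) to (122,315), with the roller top at (103,273). I'll check the front position by ray and then lower it to pushing height.

```bash
python3 - <<'E'
from h import *
z=.1527+.0127+.022
a,b=[ray("top",80+x/2.5,100+y/2.5,z) for x,y in((23,318),(122,315))]
print("front mid",(a+b)/2,"width",np.linalg.norm(a-b),"yaw",np.degrees(np.arctan2(-(a-b)[0],(a-b)[1])))
print("roller",ray("top",80+103/2.5,100+273/2.5,.097))
go([.46,.273,.051],2)
E
```

```text
front mid [0.52154801 0.26454231 0.1874    ] width 0.07187092556439502 yaw 0.8341343687332338
roller [0.55970617 0.27452251 0.097     ]
t 6.75 tcp [0.4601 0.2689 0.1528] toolx [ 0.001   0.0052 -1.    ] jaw yaw -87.93 j [ 27.5   3.7 114.6   0.3  61.5 115.3] w 0.0273 ft [ 0.03 -0.16 -1.52]
shift cm [10.18 -0.35  0.  ] spin 0.001
```

```bash
python3 -m jog '[[[1.5,-0.2,0],0,0.2],[[4,-0.4,0],0,0.2],[[6.5,-0.4,0],0,0.2],[[8.5,-0.4,0],0,0.2],[[9.7,-0.4,0],0,0.2],[[10.2,-0.4,0],0,0.2],[[10.2,-0.4,0],0,0.2],[[10.2,-0.4,0],0,0.2],[[10.2,-0.4,0],0,0.2]]'
python3 - <<'E'
from h import *
# face target at tensioner 0.51
def tgt(q,yaw=2.,piv=(.594,.1675)):
    c,s=np.cos(np.radians(yaw)),np.sin(np.radians(yaw))
    a=.29-q; p=np.array([-.110*np.sin(a),.110*np.cos(a)]); 
    return np.array(piv)+np.array([c*p[0]-s*p[1],s*p[0]+c*p[1]])
print("roller at 0",tgt(0),"at .44",tgt(.44),"at .51",tgt(.51), "travel to .51",tgt(.51)-tgt(0))
go([.46+.052+.024,.275,.051],2)
E
```

```text
t: 7.65
ee_pos: [0.461, 0.2739, 0.052]
ee_rot: [-118.3, 89.6, 63.8]
ft_force: [0.6, -0.0, -1.4]
width: 0.0278
roller at 0 [0.55888577 0.27174486] at .44 [0.60663234 0.27677225] at .51 [0.61424422 0.2756211 ] travel to .51 [0.05535845 0.00387624]
t 7.65 tcp [0.461  0.2739 0.052 ] toolx [ 0.0031  0.0062 -1.    ] jaw yaw -87.94 j [ 27.9  11.1 118.5   0.3  50.1 115.7] w 0.0278 ft [ 0.58 -0.03 -1.42]
shift cm [ 0.13  0.16 -7.5 ] spin 0.001
```

```bash
python3 -m jog '[[[0,0,-0.7],0,0.2],[[0,0,-1.4],0,0.2],[[0,0,-1.8],0,0.2],[[0,0,-2.1],0,0.2],[[0,0,-2.1],0,0.2],[[0,0,-2.1],0,0.2]]'
python3 -m jog '[[[0,0,-0.3],0,0.2],[[0,0,-0.6],0,0.2],[[0,0,-0.8],0,0.2],[[0,0,-0.8],0,0.2],[[0,0,-0.8],0,0.2]]'
python3 -c "
from h import *
import time
go([.536,.276,.052],2)"
```

```text
t: 8.25
ee_pos: [0.482, 0.2746, 0.0519]
ee_rot: [-117.3, 89.6, 64.7]
ft_force: [0.2, -0.9, -1.8]
width: 0.0277
t: 8.75
ee_pos: [0.4895, 0.2748, 0.0516]
ee_rot: [-110.0, 89.7, 72.0]
ft_force: [-3.5, 0.5, -2.3]
width: 0.0276
t 8.75 tcp [0.4895 0.2748 0.0516] toolx [ 0.0018  0.0057 -1.    ] jaw yaw -87.94 j [ 26.6  13.6 115.4   0.3  50.7 114.4] w 0.0276 ft [-3.51  0.55 -2.31]
shift cm [-0.03  0.04 -4.65] spin 0.001
```

```bash
python3 -m jog '[[[0,0,-0.6],0,0.2],[[0,0,-1.2],0,0.2],[[0,0,-1.8],0,0.2],[[0,0,-2.4],0,0.2],[[0,0,-3.0],0,0.2],[[0,0,-3.6],0,0.2],[[0,0,-4.2],0,0.2],[[0,0,-4.7],0,0.2],[[0,0,-4.7],0,0.2],[[0,0,-4.7],0,0.2],[[0,0,-4.7],0,0.2]]'
python3 - <<'E'
from h import *
from bench import read_camera
import cv2
go([.5395,.276,.052],2)
a=read_camera("top")[120:250,90:220]; b=read_camera("side")[200:384,90:310]
a=cv2.resize(a,(390,390),interpolation=cv2.INTER_CUBIC); b=cv2.resize(b,(400,335),interpolation=cv2.INTER_CUBIC)
o=np.zeros((390,790,3),np.uint8); o[:,:390]=a; o[:335,390:]=b
cv2.imwrite("pics/push.png",o)
E
```

```text
t: 9.85
ee_pos: [0.5356, 0.2762, 0.051]
ee_rot: [-81.6, 89.7, 100.5]
ft_force: [-7.5, 0.7, -2.2]
width: 0.0277
t 9.85 tcp [0.5356 0.2762 0.051 ] toolx [-9.0e-04  4.9e-03 -1.0e+00] jaw yaw -87.95 j [ 24.8  17.7 110.2   0.4  52.1 112.5] w 0.0277 ft [-7.49  0.73 -2.18]
shift cm [-0.1   0.03 -0.39] spin 0.001
```

View pics/push.png

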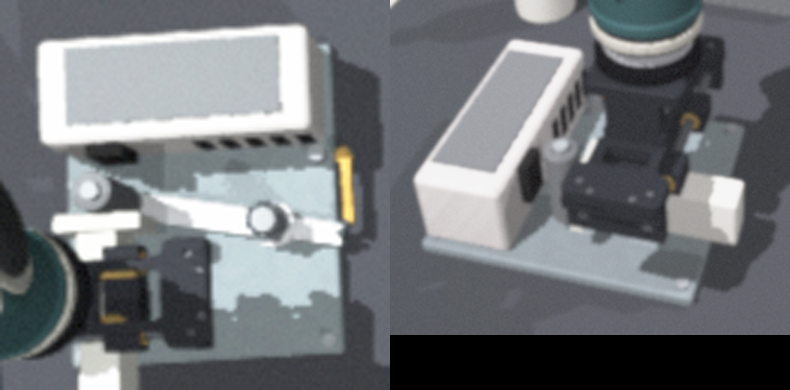

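The stick's crosspiece is against the roller, whose top is at (92,190), and the pivot is at (266,218). The arm has swung past square and the gripper is well clear of it. I'll compute the angle.

```bash
python3 - <<'E'
from h import *
R=lambda x,y,z: ray("top",90+x/3,120+y/3,z)
ro,pi=R(92,190,.097),R(266,218,.062); e=ro-pi
ang=np.arctan2(e[1],e[0]); print(ro,pi,np.hypot(*e[:2]),"q from rest pic",np.radians(108.25)-ang,"q yaw2",.29+np.pi/2+np.radians(2)-ang)
# reference roller rest (.5597,.2743), fixed pivot
print("dx roller",ro-np.array([.5597,.2743,.097]))
E
```

```text
[0.61213649 0.27653965 0.097     ] [0.59508565 0.16597217 0.062     ] 0.11187447521071639 q from rest pic 0.4715293433226042 q yaw2 0.4779133398735258
dx roller [ 5.24364915e-02  2.23965094e-03 -2.77555756e-17]
```

```bash
python3 -m jog '[[[0,0,-0.15],0,0.2],[[0,0,-0.3],0,0.2],[[0,0,-0.35],0,0.2],[[0,0,-0.35],0,0.2],[[0,0,-0.35],0,0.2],[[0,0,-0.35],0,0.2],[[0,0,-0.35],0,0.2],[[0,0,-0.35],0,0.2]]'
python3 - <<'E'
from h import *
from bench import read_camera
import cv2
go([.5395,.276,.052],2)
a=read_camera("top")[120:250,90:220]
cv2.imwrite("pics/push2.png",cv2.resize(a,(520,520),interpolation=cv2.INTER_CUBIC))
go([.5395,.276,.052],2); print(status.read_state()["qvel"].round(2))
E
```

```text
t: 10.75
ee_pos: [0.5384, 0.2761, 0.0508]
ee_rot: [-55.8, 89.7, 126.2]
ft_force: [-7.4, 0.7, -0.3]
width: 0.0277
t 10.75 tcp [0.5384 0.2761 0.0508] toolx [-0.0031  0.0043 -1.    ] jaw yaw -87.96 j [ 24.6  18.  109.8   0.4  52.3 112.4] w 0.0277 ft [-7.42  0.73 -0.34]
shift cm [-0.12  0.01 -0.11] spin 0.001
t 10.8 tcp [0.5385 0.2761 0.0508] toolx [-0.0031  0.0043 -1.    ] jaw yaw -87.96 j [ 24.6  18.  109.8   0.4  52.3 112.4] w 0.0277 ft [-7.1   1.45  0.55]
shift cm [-0.12  0.01 -0.1 ] spin 0.001
[ 0.09  0.15 -0.08  0.07  0.04 -0.04]
```

View pics/push2.png

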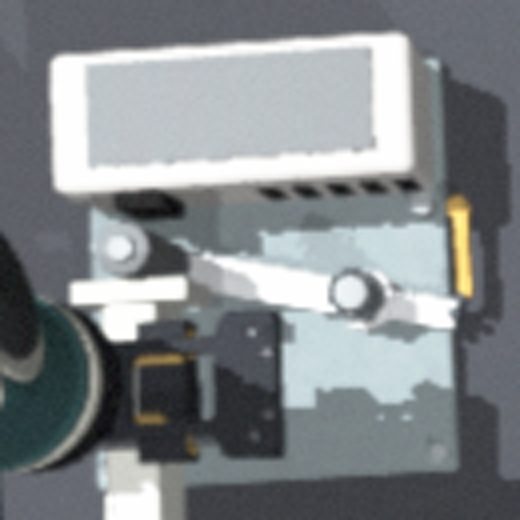

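The roller top is now at (121,248) on the ×4 crop, about 2.6 mm further on, so the angle is about 0.50 rad. The push is about 7 N, which matches the value given near 0.51. Everything is at rest, so I'm handing in.

```bash
python3 - <<'E'
from h import *
from bench import r
R=lambda x,y,z: ray("top",90+x/4,120+y/4,z)
e=R(121,248,.097)-R(354,290,.062); print("q",.29+np.pi/2+np.radians(2)-np.arctan2(e[1],e[0]))
print(r.sign_off())
E
```

```text
q 0.49801481801555525
the job is handed in; nothing more can be done
None
```

I gripped the push stick by its bar at 40 N, lifted it out of the bin and carried it to the pump. I then pushed the roller back along the pump's +x with the flat crosspiece and handed the job in at about 10.8 s, still holding it there. The sign-off gives no verdict, so the result rests on my own last checks.

- **Arm angle:** the last top picture puts it at about 0.50 rad, past the click at 0.44 and short of the stop at 0.58. The aim was about 0.51.
- **Push and rest:** the push was steady at about 7 N, which matches the figure given for 0.51, and the robot was at rest.
- **Grip and height:** the jaws still held the stick, 27.7 mm apart on the 28 mm bar. The tool was upright, and I work out the stick's centre at about 63 mm above the bench, from the robot's pose rather than a picture.
- **Clearances:** in the pictures the gripper stayed well clear of the sprung arm, and the path kept away from the bottle, beaker and spare roller. I did not take a final close look at those three.

No check failed. The two camera estimates of the stick's position differed by about 5 mm, so I aimed between them.

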